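# Find the loaded beacon by feel and dock it

### The job

Only one of the three loose yellow beacon units has its battery pack in. Find it by feel: tip a unit up a little at one end, with its other end still resting on the plank, feel how heavy it is, and set it gently back down where it stood. Then seat the heavy one upright and fully home in the empty slot of the oak stand without forcing it, let go, and leave the two light ones standing in their places and the other gear alone.

Things in the scene. Friction and masses are not known exactly. Their poses are not given: they have to be found in the camera images.
- unit_a_center (a point): centre of a yellow beacon unit, same outside as the other two: rigid box 110 mm long (own x), 46 mm wide (own y), 64 mm tall, standing on the plank; amber dome (26 mm wide, 15 mm tall) mid-lid, black bands, and near each end a pair of round black studs on the long sides. The point lies 32 mm above its underside; z up. Its weight acts at its middle within 2 mm
- unit_b_center (a point): centre of a yellow beacon unit, same outside as the other two: rigid box 110 mm long (own x), 46 mm wide (own y), 64 mm tall, standing on the plank; amber dome (26 mm wide, 15 mm tall) mid-lid, black bands, and near each end a pair of round black studs on the long sides. The point lies 32 mm above its underside; z up. Its weight acts at its middle within 2 mm
- unit_c_center (a point): centre of a yellow beacon unit, same outside as the other two: rigid box 110 mm long (own x), 46 mm wide (own y), 64 mm tall, standing on the plank; amber dome (26 mm wide, 15 mm tall) mid-lid, black bands, and near each end a pair of round black studs on the long sides. The point lies 32 mm above its underside; z up. Its weight acts at its middle within 2 mm
- unit_a: the beacon unit of unit_a_center; origin at the centre of its underside. Exactly one unit, any of the three, holds a battery pack and weighs 0.6 to 0.82 kg in all; an empty one weighs 0.2 to 0.28 kg
- unit_b: the beacon unit of unit_b_center; origin at the centre of its underside. Studs, for tipping: half-balls standing 4 mm proud (54 mm over a pair), 16 mm across at most, centred 42 mm either way along x from its middle, 44 mm above its underside. Pinched by one pair, the unit turns easily about them, so a straight lift of 10 mm tips it, the other end staying down
- unit_c: the beacon unit of unit_c_center; origin at the centre of its underside. Tipped by one pair of studs, the full unit pulls about 3.3 to 6.2 N, an empty one 1.1 to 2.0 N (the studs rub a little); gripped by its flat sides instead, a light one may come up bodily and pull its whole 2 to 2.8 N
- stand: oak stand fixed to the plank, 160 mm (x) by 215 mm (y) by 34 mm tall, origin at the centre of its underside. It has two slots side by side, centred 52.5 mm either side of its middle along y; the slot on its +y side is filled by a docked unit that is part of the stand, the slot on its -y side is empty
- slot (a point): centre of the floor of the empty slot, 12 mm above the plank; slot 114 mm long (x), 50 mm wide (y), 22 mm deep, chamfered mouth 34 mm above the plank. A unit fits either way round, long side along x; fully home its centre is 32 mm above this point. The docked neighbour's side is 59 mm (studs 51 mm apart) from the seated unit's
- plank: weathered pine plank fixed on the work surface, 520 mm (x) by 950 mm (y), 18 mm thick: its top lies at z = 0.018 m; origin at the centre of its underside
- picket: bystander, loose, to be left alone: steel snow picket, an angle bar 260 mm long (own y), 32 mm wide, 29 mm tall; origin at the middle of its underside
- compass: bystander, loose, to be left alone: blue plastic compass housing, disc 64 mm across, 18 mm tall; origin at the centre of its underside
- cap: bystander, loose, to be left alone: brass survey marker cap, domed disc 60 mm across, 13 mm tall; origin at the centre of its underside
Mind the look-alikes: they are no part of the job. What is shaped like the unit_a but green or pink is not meant.

How it is judged:
By the outcome, as a careful person would: the job done as asked, in the order asked, and still so for the second after the job is handed in, with the robot touching nothing.
It also fails if it takes over 64 s, if anything falls off the work surface, if the arm or the gripper's body presses on something with over 40 N, if the wrist force passes 120 N, or if a joint passes its speed limit or range.

### The arm

A 6-joint arm with a two-finger parallel gripper is mounted at the origin on the work surface. World frame = base frame: x ahead of the robot, y to its left, z up, the work surface at z = 0. Lengths are in m, angles in rad, forces in N, time in s.
With the tool pointing down it reaches from about 0.325 to 0.775 m from the base axis. Payload 5.5 kg.
Tool frame: the origin (TCP) lies between the finger pads; the fingertips stand 8 mm ahead of it and the grasp point (between the pads) lies 11 mm behind it (tcp_to_tips is the distance from the TCP to the fingertips, in m); z points along the fingers, y is the direction in which the jaws open and shut (so a half turn about z gives the same grasp; the last joint's range is limited). The gripper opens to 88 mm and grips with 3 to 60 N. Pads are 20 mm wide; open, the fingers measure 115 mm over their backs; the gripper's body (75 mm by 178 mm) begins 61 mm behind the grasp point.
Start: joints at [1.054, 0.091, 1.231, -0, 1.82, -0.057], TCP at [0.266, 0.538, 0.231] pointing down, gripper open.
Joint ranges: [-2.87, 2.87], [-0.86, 2.18], [0.17, 2.46], [-1.51, 4.65], [0.06, 2.69], [-2.65, 2.65]. Speed limits (rad/s): [2.57, 2.57, 3.01, 3.14, 3.14, 3.14].

### API

Orientations are given as a unit quaternion [w, x, y, z].
In Python, from bench import * gives the robot as it stands. Calls block until the motion is done:
- move_to(position, orientation): joint-space move of the TCP to a pose.
- move_l(position, speed=0.15, orientation=None): straight line of the TCP; orientation=None keeps the orientation; speed is the mean speed in m/s.
- movej(angles): joint-space move.
- gripper_open() and close(): open the fingers fully, or close them until they stop; the grip force is fixed at half the most.
- hold(seconds).
- inverse_kinematics(position, orientation): joint angles nearest the present ones, or None.
- state(): the state.
- get_image(name): name is "side" or "top" or "wrist"; returns a dict with "frame" (400x640x3 uint8, blue, green, red), "depth" (400x640 float32, m along the optical axis (not along the pixel's ray), 0 where there is no reading), "camera_matrix" (3x3 intrinsics, pixels), "view" (4x4, takes a point from world to camera coordinates). Camera axes: x right, y up, looking along -z (the intrinsics and any distortion apply to the point x, -y, -z); pixel columns grow to the right and rows downward; lengths in m; the calibration is good to about 2 mm. A picture is of the moment at which its call begins.
A pose or a line that the arm cannot do raises IKError and nothing moves.
- job_done(): hands the job in, once; it reports no verdict.
The state is a dict: "time": time; "joint_pos": joint angles; "dq": joint speeds; "joint_torque": joint torques, N m; "ee_pos": TCP position; "ee_rot": TCP orientation; "ft_force": force on the tool from outside, world axes, zero at the start; "moment": the same for the moment, N m; "finger_gap": finger opening in m.
Only numpy, scipy, OpenCV 4.12 (cv2) and the standard library are available. Lean on these libraries where they do the work, as an engineer would, in place of code of your own. Each camera call takes 0.05 s, during which the arm holds its last target.

## Working session

There is one attempt and no reset: what is moved stays moved. The work goes in short steps, each a Python script; the robot and the scene stay as the last script left them, time stands still between calls to the robot, and variables do not carry over. Pictures are saved under pics/ and viewed, and the job is handed in when it is done.

```bash
ls; mkdir -p pics
python3 - <<'E'
from bench import *
import cv2,numpy as np
s=state();print({k:np.round(v,3) for k,v in s.items()})
for n in("side","top","wrist"):
    im=get_image(n);cv2.imwrite(f"pics/{n}0.png",im["frame"]);np.savez(f"{n}0.npz",**im)
    print(n,im["camera_matrix"].round(1).tolist(),im["view"].round(3).tolist(),[k for k in im])
E
```

```text
pics
{'time': np.float64(0.0), 'joint_pos': array([ 1.054,  0.092,  1.232, -0.   ,  1.82 , -0.057]), 'dq': array([ 0.001, -0.001,  0.   ,  0.   , -0.001, -0.001]), 'joint_torque': array([-1.0000e-03, -4.4645e+01, -4.0643e+01,  7.0000e-02,  3.0000e-02,
       -0.0000e+00]), 'ee_pos': array([0.266, 0.537, 0.23 ]), 'ee_rot': array([-0.   ,  0.228,  0.974, -0.001]), 'ft_force': array([-0.341, -0.12 ,  0.502]), 'moment': array([-0.012, -0.004, -0.03 ]), 'finger_gap': np.float64(0.088)}
side [[399.8, 0.0, 316.2], [0.0, 399.8, 197.9], [0.0, 0.0, 1.0]] [[0.99, -0.14, 0.01, -0.499], [0.058, 0.471, 0.88, -0.005], [-0.128, -0.871, 0.475, -1.206], [0.0, 0.0, 0.0, 1.0]] ['frame', 'depth', 'camera_matrix', 'view']
top [[454.5, 0.0, 315.8], [0.0, 454.5, 198.7], [0.0, 0.0, 1.0]] [[-0.027, -1.0, 0.009, -0.188], [0.986, -0.025, 0.164, -0.477], [-0.164, 0.013, 0.986, -1.254], [0.0, 0.0, 0.0, 1.0]] ['frame', 'depth', 'camera_matrix', 'view']
wrist [[344.6, 0.0, 319.4], [0.0, 344.6, 199.8], [0.0, 0.0, 1.0]] [[0.444, 0.896, -0.002, -0.6], [-0.865, 0.428, -0.264, 0.031], [-0.236, 0.119, 0.964, -0.39], [0.0, 0.0, 0.0, 1.0]] ['frame', 'depth', 'camera_matrix', 'view']
```

View pics/top0.png

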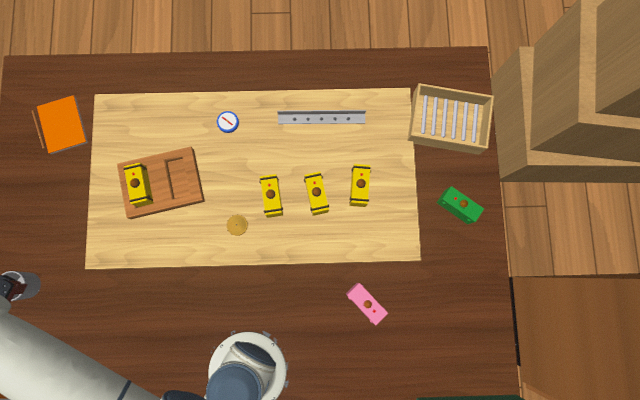

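View pics/side0.png

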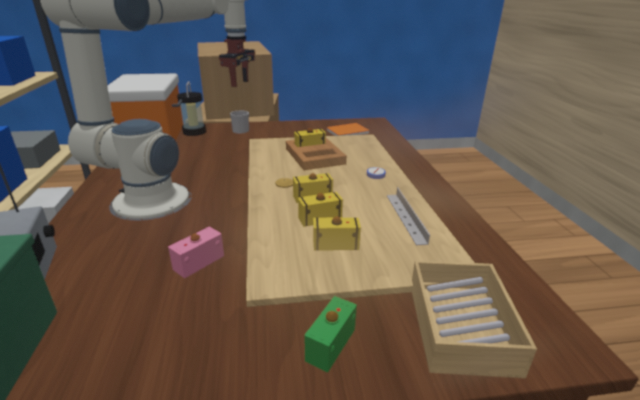

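View pics/wrist0.png

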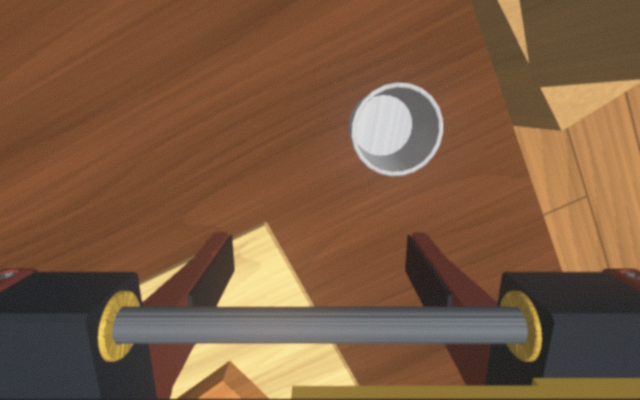

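The top view shows the three loose yellow units at about (271,196), (316,193) and (360,186). The stand is at (160,183), with its docked unit at (136,184) and the empty slot to the right at about (185,178). The picket is at (322,117), the compass at (228,122) and the cap at (237,225).

```bash
cat > h.py <<'E'
import numpy as np,cv2
def cloud(im):
    d=im["depth"];K=im["camera_matrix"];V=im["view"]
    v,u=np.mgrid[:d.shape[0],:d.shape[1]]
    x=(u-K[0,2])/K[0,0]*d;y=(v-K[1,2])/K[1,1]*d
    P=np.stack([x,-y,-d,np.ones_like(d)],-1)@np.linalg.inv(V).T
    return P[...,:3]
def ray(im,uv,z):
    uv=np.atleast_2d(np.asarray(uv,float));K=im["camera_matrix"];Vi=np.linalg.inv(im["view"])
    d=np.c_[(uv[:,0]-K[0,2])/K[0,0],-(uv[:,1]-K[1,2])/K[1,1],-np.ones(len(uv))]@Vi[:3,:3].T
    o=Vi[:3,3];t=(z-o[2])/d[:,2]
    return o+t[:,None]*d
def proj(im,p):
    c=np.atleast_2d(p)@im["view"][:3,:3].T+im["view"][:3,3];K=im["camera_matrix"]
    return np.c_[K[0,0]*c[:,0]/-c[:,2]+K[0,2],K[1,1]*-c[:,1]/-c[:,2]+K[1,2]]
def yellow(fr):
    h=cv2.cvtColor(fr,cv2.COLOR_BGR2HSV)
    return cv2.inRange(h,(22,170,90),(34,255,255))
def units(im,amin=60,z=0.082):
    m=cv2.morphologyEx(yellow(im["frame"]),cv2.MORPH_CLOSE,np.ones((7,7),np.uint8))
    out=[]
    for c in cv2.findContours(m,cv2.RETR_EXTERNAL,cv2.CHAIN_APPROX_NONE)[0]:
        if cv2.contourArea(c)<amin: continue
        out.append((c,cv2.minAreaRect(c)))
    return m,out
E
python3 - <<'E'
from h import *
im=dict(np.load("top0.npz"));P=cloud(im)
m,us=units(im)
for c,r in us:
    k=np.zeros(m.shape,np.uint8);cv2.drawContours(k,[c],-1,255,-1)
    pts=P[(k>0)&(im["depth"]>0)]
    zt=np.percentile(pts[:,2],70)
    top=pts[(abs(pts[:,2]-zt)<0.006)]
    R=cv2.minAreaRect((top[:,:2]*1000).astype(np.float32))
    print(np.round(r[0]),"ztop",zt.round(3),len(top),np.round(R[0],1),np.round(R[1],1),round(R[2],1))
for n,uv in dict(picket=(322,118),compass=(228,122),cap=(237,225),plank=(200,240)).items(): print(n,P[uv[1],uv[0]].round(3))
f=im["frame"][130:240,100:230];cv2.imwrite("pics/st.png",cv2.resize(f,None,fx=5,fy=5,interpolation=cv2.INTER_CUBIC))
# stand mask height 0.052
for z0,z1 in((.044,.060),):
    k=(P[...,2]>z0)&(P[...,2]<z1)&(P[...,1]>0.1);k[:, :90]=0;k[:130]=0;k[240:]=0
    pts=P[k];R=cv2.minAreaRect((pts[:,:2]*1000).astype(np.float32));print("stand",len(pts),np.round(R[0],1),np.round(R[1],1),R[2],np.median(pts[:,2]))
E
```

```text
[271. 195.] ztop 0.083 582 [482.  -74.2] [109.1  45.3] 7.4
[316. 193.] ztop 0.083 586 [ 485.2 -200.4] [109.7  45.9] 10.8
[360. 185.] ztop 0.084 575 [ 505.7 -323.9] [ 46.3 110.4] 83.3
[138. 184.] ztop 0.095 612 [519.6 292.9] [109.2  48.2] 12.1
picket [ 0.718 -0.225  0.023]
compass [0.707 0.051 0.038]
cap [0.404 0.025 0.03 ]
plank [0.365 0.132 0.021]
stand 2765 [531.9 243.7] [162.3 217.5] 12.464630126953125 0.051818260620867695
```

View pics/st.png

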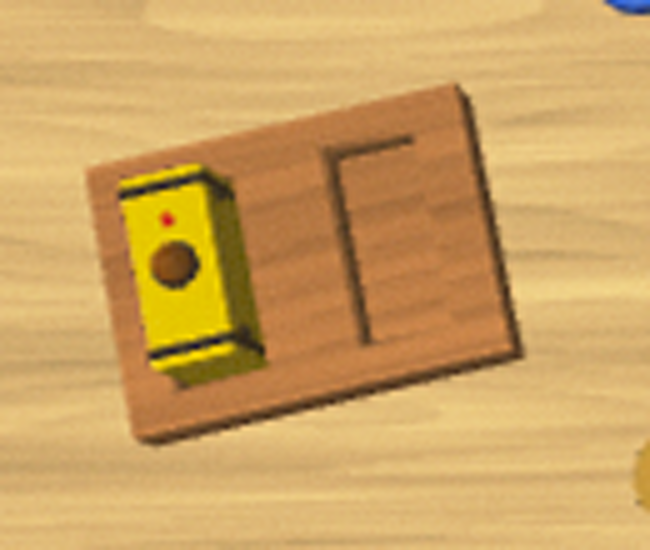

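Every measured outline matches its given size (unit lids 110×46 mm, stand 162×217 mm). From here I go above the first unit's near stud pair and check with the wrist camera.

```bash
cat >> h.py <<'E'
U={1:(.482,-.0742,np.deg2rad(7.4)),2:(.4852,-.2004,np.deg2rad(10.8)),3:(.5057,-.3239,np.deg2rad(-6.7))}
ST=(.5319,.2437,np.deg2rad(12.46))
from scipy.spatial.transform import Rotation as Rt
def quat(yaw):
    c,s=np.cos(yaw),np.sin(yaw)
    q=Rt.from_matrix(np.array([[-c,-s,0],[-s,c,0],[0,0,-1.]])).as_quat()
    return np.r_[q[3],q[:3]]
def at(p,dx=0,dy=0):
    c,s=np.cos(p[2]),np.sin(p[2]);return np.array([p[0]+c*dx-s*dy,p[1]+s*dx+c*dy])
E
python3 - <<'E'
from bench import *
from h import *
for y in(0,np.pi):
    for k,p in U.items():
        q=inverse_kinematics([*at(p,-.042),.051],quat(p[2]+y));print(k,y,None if q is None else np.round(q,2))
    p=(*at(ST,0,-.0525),ST[2]);q=inverse_kinematics([*p[:2],.065],quat(p[2]+y));print('slot',p,None if q is None else np.round(q,2))
E
```

```text
1 0 [-0.25 -0.29  1.91 -0.    1.53 -1.95]
2 0 [-0.51 -0.17  1.8  -0.    1.51 -2.27]
3 0 [-0.66  0.03  1.61 -0.    1.5  -2.12]
slot (np.float64(0.5432272938479672), np.float64(0.19243653919133233), np.float64(0.21746802479849348)) [ 0.28  0.06  1.56 -0.    1.52 -1.51]
1 3.141592653589793 [-0.25 -0.29  1.91 -0.    1.53  1.19]
2 3.141592653589793 [-0.51 -0.17  1.8  -0.    1.51  0.87]
3 3.141592653589793 [-0.66  0.03  1.61 -0.    1.5   1.03]
slot (np.float64(0.5432272938479672), np.float64(0.19243653919133233), np.float64(0.21746802479849348)) [ 0.28  0.06  1.56 -0.    1.52  1.63]
```

Run:
```python
from bench import *
from h import *
p=U[1]
move_to([*at(p,-.042),.20],quat(p[2]+np.pi)); 
im=get_image("wrist");np.savez("w1.npz",**im)
s=state();print(s["time"],s["ee_pos"].round(4),s["joint_pos"].round(2),s["ft_force"].round(2))
f=im["frame"].copy()
for k,p in U.items():
    c=[[*at(p,a*.055,b*.023),.082] for a,b in((1,1),(1,-1),(-1,-1),(-1,1))]
    cv2.polylines(f,[np.round(proj(im,np.array(c))).astype(int)],True,(255,0,255),1)
cv2.imwrite("pics/w1.png",f)
```

```text
2.4917 [ 0.4406 -0.079   0.2001] [-0.25 -0.33  1.67  0.    1.8   1.19] [-0.39  0.68  0.81]
```

View pics/w1.png

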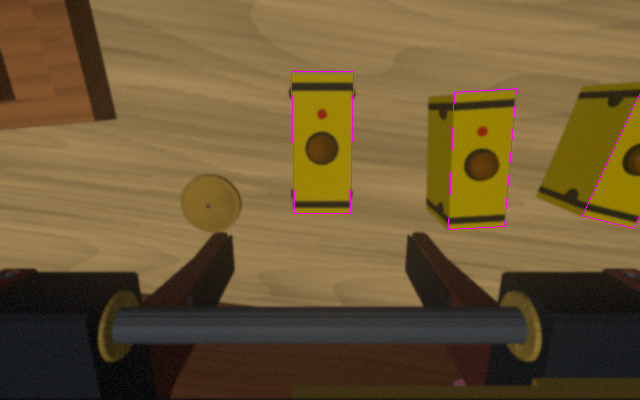

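The projected outlines sit right on all three lids in the wrist view; the nearest lid spans (291..353, 71..213). Next I tip unit 1 by its near studs.

```bash
cat >> h.py <<'E'
def tip(k,side=-1,log=None):
    from bench import move_to,move_l,close,gripper_open,hold,state
    def ft(n=10):
        a=[]
        for _ in range(n): hold(.03);a.append(state()["ft_force"])
        return np.mean(a,0).round(2),np.std(a,0).round(2)
    p=U[k];xy=at(p,side*.042);q=quat(p[2]+np.pi)
    move_to([*xy,.16],q)
    move_l([*xy,.051],.12); hold(.15);b=ft();print("base",*b)
    close();g=state();print("gap",g["finger_gap"].round(4));hold(.1);print("grip",ft(5)[0])
    move_l([*xy,.061],.025);hold(.3);t=ft();print("tipped",*t,"gap",state()["finger_gap"].round(4))
    return b[0],t[0],xy
def untip(xy):
    from bench import move_l,gripper_open,hold,state
    move_l([*xy,.051],.02);hold(.15);gripper_open();move_l([*xy,.16],.15);print("t",state()["time"])
E
python3 - <<'E'
from bench import *
from h import *
b,t,xy=tip(1);print("diff",t-b)
for n in("side","wrist"):
    im=get_image(n);cv2.imwrite(f"pics/{n}_tip1.png",im["frame"])
print(state()["time"])
E
```

```text
base [ 0.09 -0.16  0.31] [0.47 0.31 0.63]Traceback (most recent call last):
  File "<stdin>", line 3, in <module>
  File "h.py", line 44, in tip
    close();g=state();print("gap",g["finger_gap"].round(4));hold(.1);print("grip",ft(5)[0])
                                  ^^^^^^^^^^^^^^^^^^^^^
AttributeError: 'float' object has no attribute 'round'
```

```bash
sed -i 's/\["finger_gap"\].round(4)/["finger_gap"]/' h.py; sed -i 's/ft(n=10)/ft(n=15)/' h.py
python3 - <<'E'
from bench import *
from h import *
xy=at(U[1],-.042)
s=state();print(s["finger_gap"],s["ee_pos"].round(4),s["ft_force"].round(2),s["time"])
move_l([*xy,.061],.025);hold(.3)
a=[]
for _ in range(15): hold(.03);a.append(state()["ft_force"])
print(np.mean(a,0).round(2),np.std(a,0).round(2),state()["finger_gap"],state()["ee_pos"].round(4))
for n in("side","wrist"):
    im=get_image(n);cv2.imwrite(f"pics/{n}_tip1.png",im["frame"])
print(state()["time"])
E
```

```text
0.05240568247265771 [ 0.4403 -0.0798  0.051 ] [ 0.03 -1.59 -0.6 ] 4.9833
[-1.2   0.79 -4.15] [0.52 0.47 0.42] 0.05206129632885392 [ 0.4403 -0.0796  0.061 ]
6.4333
```

View pics/wrist_tip1.png

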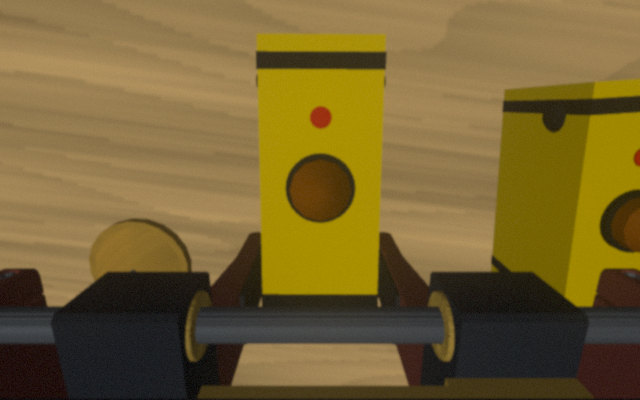

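View pics/side_tip1.png

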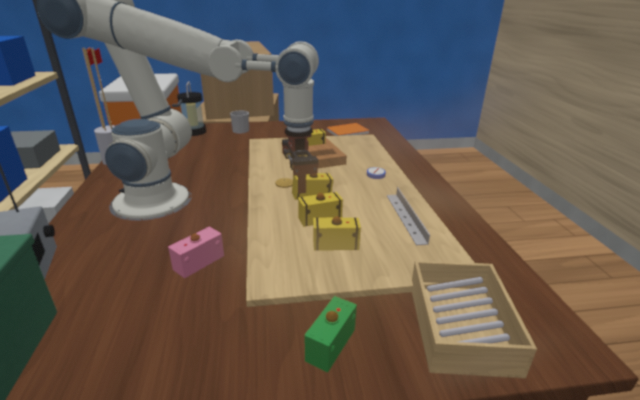

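The tipped load is about 4.5 N (−4.15 N against a +0.31 N baseline), well inside the full range and above anything an empty unit could pull. The wrist picture shows the unit held centred between the fingers, with its dome at (320,188) and the near end raised. I set it down, check the zero, and look again.

Run:
```python
from bench import *
from h import *
untip(at(U[1],-.042));hold(.2)
a=[]
for _ in range(15): hold(.03);a.append(state()["ft_force"])
print(np.mean(a,0).round(2))
# back off to see unit & slot
move_to([.40,.06,.26],quat(U[1][2]+np.pi))
for n in("wrist","top"):
    im=get_image(n);np.savez(f"{n}2.npz",**im);cv2.imwrite(f"pics/{n}2.png",im["frame"])
print(state()["time"],state()["ee_pos"])
```

```text
t 8.8333
[0.03 0.07 0.15]
10.375 [0.40002925 0.05902689 0.25824528]
```

View pics/wrist2.png

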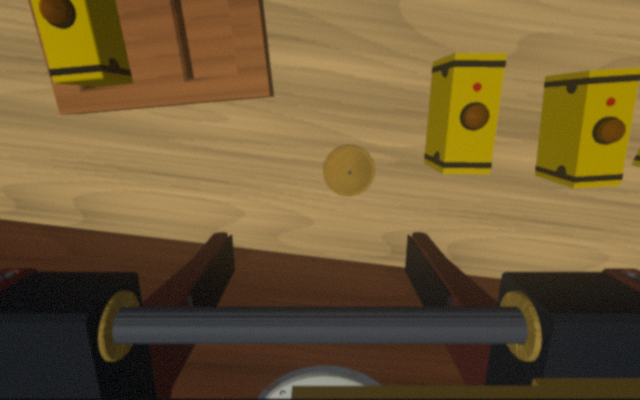

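View pics/top2.png

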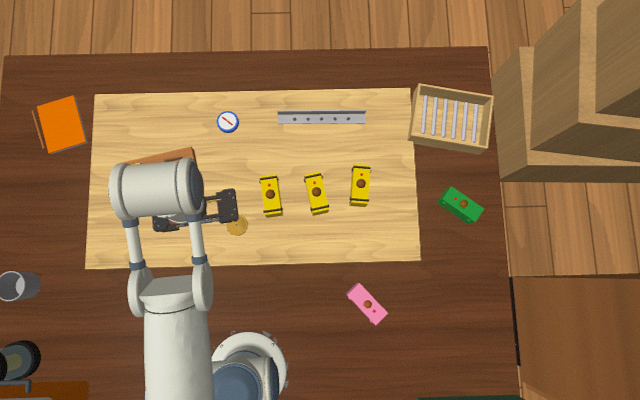

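The zero came back (+0.15 N) and the unit stands where it was, at about (271,195) in the top view. Next I re-measure it and look at the slot with the wrist camera.

Run:
```python
from bench import *
from h import *
im=dict(np.load("top2.npz"));P=cloud(im)
m,us=units(im)
for c,r in us:
    k=np.zeros(m.shape,np.uint8);cv2.drawContours(k,[c],-1,255,-1)
    pts=P[(k>0)&(im["depth"]>0)];zt=np.percentile(pts[:,2],70);top=pts[abs(pts[:,2]-zt)<.006]
    R=cv2.minAreaRect((top[:,:2]*1000).astype(np.float32));print(np.round(R[0],1),np.round(R[1],1),round(R[2],1),zt.round(3))
S=(*at(ST,0,-.0525),ST[2]);v=at(S,-.05,0)
move_to([*v,.23],quat(S[2]+np.pi));hold(.1)
im=get_image("wrist");np.savez("ws.npz",**im)
f=im["frame"].copy();print(state()["time"])
def box(p,hx,hy,z,col): cv2.polylines(f,[np.round(proj(im,np.array([[*at(p,a*hx,b*hy),z] for a,b in((1,1),(1,-1),(-1,-1),(-1,1))]))).astype(int)],True,col,1)
box(S,.057,.025,.052,(255,0,255));box(S,.057,.025,.030,(255,255,0));box(ST,.08,.1075,.052,(255,0,255))
cv2.imwrite("pics/ws.png",f);cv2.imwrite("pics/ws_raw.png",im["frame"])
```

```text
[482.5 -73.4] [110.4  45.7] 6.7 0.083
[ 485.6 -200.5] [110.7  46. ] 11.2 0.084
[ 505.7 -323.9] [ 46.1 110.3] 83.8 0.083
11.2
```

View pics/ws.png

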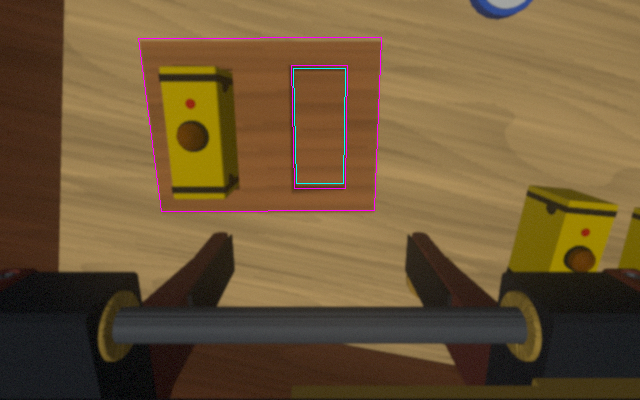

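View pics/ws_raw.png

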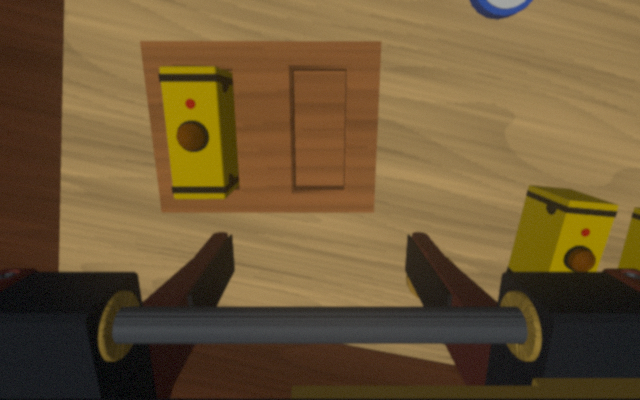

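Run:
```python
from h import *
im=dict(np.load("ws.npz"))
f=im["frame"][55:205,275:365];a=cv2.resize(f,None,fx=4,fy=4,interpolation=cv2.INTER_CUBIC)
g=cv2.convertScaleAbs(a,alpha=2,beta=-20)
for r in range(0,150,10): cv2.putText(g,str(55+r),(0,r*4+5),0,.35,(255,255,255),1)
for c in range(5,90,10): cv2.putText(g,str(275+c),(c*4,10),0,.35,(255,255,255),1)
cv2.imwrite("pics/wz.png",g)
G=cv2.cvtColor(im["frame"],cv2.COLOR_BGR2GRAY).astype(int)
print("rows(col 310-330 mean)",{r:int(G[r,305:335].mean()) for r in list(range(60,75))+list(range(180,196))})
print("cols(row 90-170)",{c:int(G[110:150,c].mean()) for c in list(range(286,300))+list(range(340,352))})
# stand edges
print("stand rows",{r:int(G[r,250:280].mean()) for r in list(range(34,48))+list(range(204,218))})
print("stand right col",{c:int(G[110:120,c].mean()) for c in range(370,386)})
S=(*at(ST,0,-.0525),ST[2])
for z in(.052,.03): print(proj(im,np.array([[*at(S,a,b),z] for a,b in((.057,0),(-.057,0),(0,.025),(0,-.025))])).round(1).tolist())
print(proj(im,np.array([[*at(ST,a,-.02),.052] for a in(.08,-.08)])).round(1).tolist(),proj(im,[[*at(ST,.005,-.1075),.052]]).round(1))
```

```text
rows(col 310-330 mean) {60: 89, 61: 90, 62: 90, 63: 88, 64: 86, 65: 80, 66: 75, 67: 73, 68: 68, 69: 62, 70: 68, 71: 83, 72: 90, 73: 91, 74: 88, 180: 100, 181: 99, 182: 98, 183: 96, 184: 92, 185: 80, 186: 67, 187: 60, 188: 60, 189: 66, 190: 77, 191: 84, 192: 89, 193: 92, 194: 96, 195: 98}
cols(row 90-170) {286: 89, 287: 89, 288: 88, 289: 83, 290: 72, 291: 63, 292: 58, 293: 56, 294: 65, 295: 80, 296: 90, 297: 91, 298: 92, 299: 91, 340: 91, 341: 91, 342: 91, 343: 87, 344: 81, 345: 80, 346: 85, 347: 88, 348: 88, 349: 88, 350: 88, 351: 89}
stand rows {34: 125, 35: 125, 36: 124, 37: 124, 38: 125, 39: 122, 40: 117, 41: 106, 42: 99, 43: 96, 44: 96, 45: 95, 46: 94, 47: 93, 204: 94, 205: 93, 206: 91, 207: 91, 208: 92, 209: 94, 210: 95, 211: 101, 212: 112, 213: 124, 214: 131, 215: 133, 216: 134, 217: 134}
stand right col {370: 89, 371: 89, 372: 89, 373: 89, 374: 89, 375: 89, 376: 91, 377: 99, 378: 113, 379: 124, 380: 129, 381: 130, 382: 131, 383: 130, 384: 131, 385: 131}
[[319.0, 65.1], [319.3, 188.0], [292.8, 129.4], [345.6, 129.3]]
[[319.1, 67.6], [319.3, 183.1], [294.4, 127.9], [344.0, 127.8]]
[[282.2, 37.4], [287.1, 210.3]] [[377.5 123.9]]
```

View pics/wz.png

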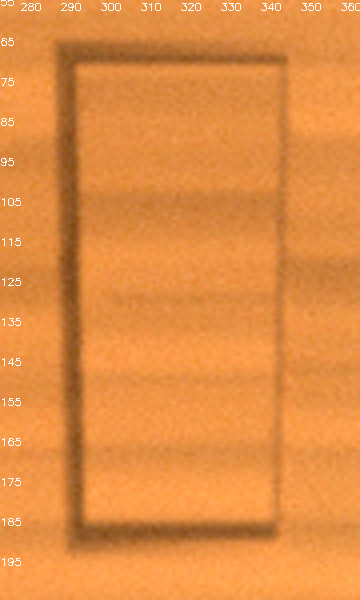

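Run:
```python
from h import *
for fn in("w1.npz","wrist2.npz"):
    im=dict(np.load(fn))
    m,us=units(im,500)
    K=(482.5e-3,-73.4e-3,np.deg2rad(6.9)) if "2" in fn else U[1]
    G=cv2.cvtColor(im["frame"],cv2.COLOR_BGR2HSV)
    if fn=="w1.npz":
        print("rows",{r:int(G[r,305:340,1].mean()) for r in list(range(64,78))+list(range(206,220))})
        print("cols",{c:int(G[110:135,c,1].mean()) for c in list(range(286,298))+list(range(346,360))})
        print(proj(im,np.array([[*at(K,a,b),.082] for a,b in((.055,0),(-.055,0),(.012,.023),(.012,-.023))])).round(1).tolist())
    # dome: dark orange blob
    d=cv2.inRange(G,(3,120,20),(19,255,150)); 
    c0=proj(im,[[*K[:2],.0825]])[0];cc=[c for c in cv2.findContours(d,cv2.RETR_EXTERNAL,cv2.CHAIN_APPROX_NONE)[0] if np.linalg.norm(cv2.minEnclosingCircle(c)[0]-c0)<25 and cv2.contourArea(c)>150]
    for c in cc: 
        e=cv2.minEnclosingCircle(c);print(fn,"dome px",np.round(e,1) if 0 else e,"pred base",c0,"pred mid",proj(im,[[*K[:2],.090]])[0])
```

```text
rows {64: 122, 65: 122, 66: 121, 67: 121, 68: 120, 69: 122, 70: 121, 71: 122, 72: 129, 73: 151, 74: 187, 75: 219, 76: 233, 77: 237, 206: 152, 207: 193, 208: 223, 209: 234, 210: 242, 211: 240, 212: 236, 213: 223, 214: 188, 215: 149, 216: 128, 217: 123, 218: 121, 219: 121}
cols {286: 122, 287: 121, 288: 123, 289: 123, 290: 127, 291: 145, 292: 184, 293: 225, 294: 241, 295: 243, 296: 244, 297: 244, 346: 241, 347: 244, 348: 245, 349: 241, 350: 225, 351: 186, 352: 144, 353: 126, 354: 124, 355: 122, 356: 122, 357: 122, 358: 122, 359: 122}
[[322.2, 71.1], [321.7, 212.9], [292.2, 130.2], [351.7, 130.3]]
w1.npz dome px ((321.25341796875, 148.11643981933594), 15.134963035583496) pred base [321.9418215  145.96503913] pred mid [322.00536189 147.11747535]
wrist2.npz dome px ((474.7853088378906, 116.06195831298828), 13.253045082092285) pred base [474.33285738 113.6108174 ] pred mid [477.91409326 113.83667332]
```

The wrist view puts both the unit and the slot about 1.8 mm nearer in x than the top view does, so the offset cancels for the transfer. Now I grip the heavy unit by its flat middle, lift it and check its weight.

```bash
cat >> h.py <<'E'
def ft(n=10):
    from bench import hold,state
    a=[]
    for _ in range(n): hold(.03);a.append(state()["ft_force"])
    return np.mean(a,0).round(2)
E
python3 - <<'E'
from bench import *
from h import *
K=(.4825,-.0735,np.deg2rad(6.9));q=quat(K[2]+np.pi)
move_to([*K[:2],.15],q);move_l([*K[:2],.054],.12);hold(.1);b=ft(5);print("base",b)
close();print("gap",state()["finger_gap"])
move_l([*K[:2],.15],.06);hold(.2);w=ft(12);print("weight",w,w-b,state()["finger_gap"],state()["time"])
im=get_image("wrist");np.savez("wg.npz",**im);cv2.imwrite("pics/wg.png",im["frame"])
E
```

```text
base [ 0.13  0.01 -0.22]
gap 0.0458899401146248
weight [-0.14  0.03 -6.99] [-0.27  0.02 -6.77] 0.04602061066117588 16.5333
```

View pics/wg.png

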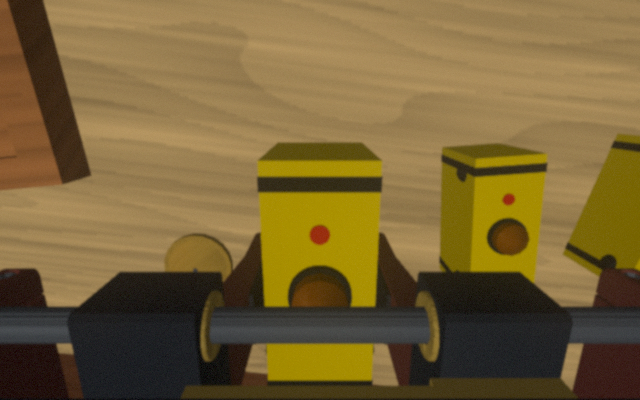

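It weighs about 6.9 N (0.70 kg) in the air, so it is the full unit. The wrist picture shows it level and square in the fingers, with the lid's far edge at row ~162 and the dome at (320,290). Next I bring it over the slot and check the alignment just above the mouth.

Run:
```python
from bench import *
from h import *
im=dict(np.load("wg.npz"));K=(*state()["ee_pos"][:2],np.deg2rad(6.9))
print("pred far lid edge",proj(im,np.array([[*at(K,.055,b),.178] for b in(.023,-.023)])).round(1).tolist())
G=cv2.cvtColor(im["frame"],cv2.COLOR_BGR2HSV)[...,2];print({r:int(G[r,290:350].mean()) for r in range(138,170,2)})
S=(*at(ST,0,-.0525),ST[2]);q=quat(S[2]+np.pi)
move_to([*S[:2],.15],q);move_l([*S[:2],.092],.08);hold(.2)
s=state();print(s["ee_pos"].round(4),S,s["time"],ft(5))
for n in("wrist","side","top"):
    im=get_image(n);np.savez(f"{n}3.npz",**im);f=im["frame"];
    if n!="wrist":
        u,v=proj(im,[[*S[:2],.08]])[0].astype(int);f=cv2.resize(f[max(v-55,0):v+55,u-70:u+70],None,fx=5,fy=5,interpolation=cv2.INTER_CUBIC)
    cv2.imwrite(f"pics/{n}3.png",f)
```

```text
pred far lid edge [[259.7, 155.9], [386.2, 155.9]]
{138: 158, 140: 157, 142: 129, 144: 94, 146: 91, 148: 91, 150: 91, 152: 91, 154: 91, 156: 90, 158: 92, 160: 127, 162: 165, 164: 168, 166: 169, 168: 168}
[0.5436 0.1926 0.0928] (np.float64(0.5432272938479672), np.float64(0.19243653919133233), np.float64(0.21746802479849348)) 18.7167 [ 0.28 -0.36 -7.17]
```

View pics/wrist3.png

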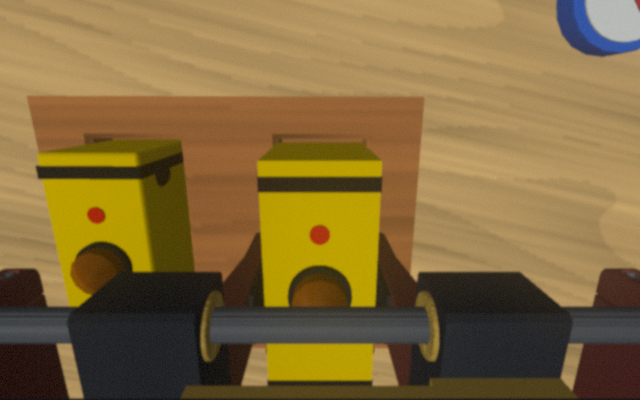

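View pics/side3.png

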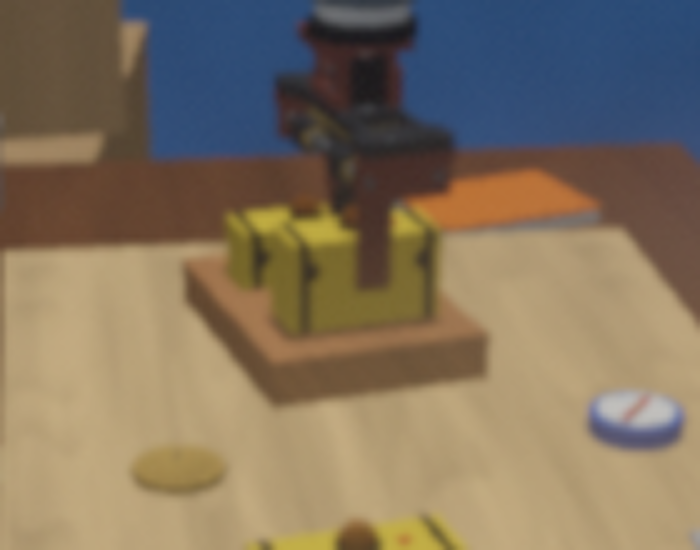

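View pics/top3.png

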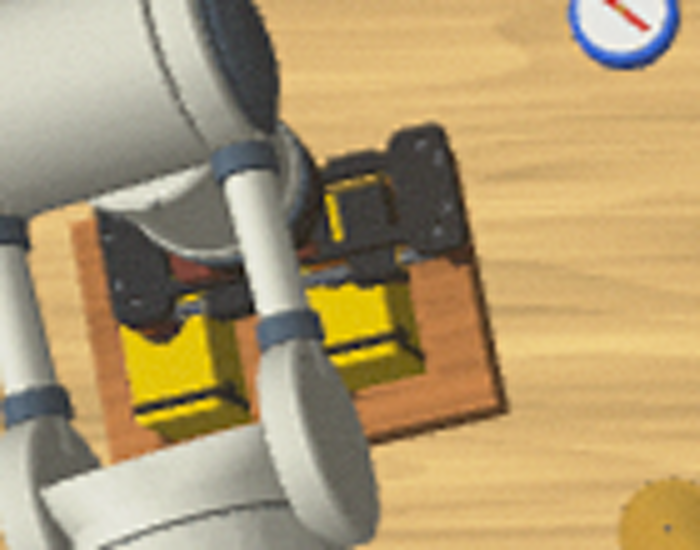

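Run:
```python
from bench import *
from h import *
im=dict(np.load("wrist3.npz"));S=(*at(ST,0,-.0525),ST[2]);e=state()["ee_pos"];E=(*e[:2],ST[2])
print("mouth far",proj(im,np.array([[*at(S,.057,b),.052] for b in(.025,-.025)])).round(1).tolist())
print("unit bottom far",proj(im,np.array([[*at(E,.055,b),.018+e[2]-.054] for b in(.023,-.023)])).round(1).tolist())
print("stand far",proj(im,np.array([[*at(ST,.08,b),.052] for b in(0,-.1075)])).round(1).tolist())
a=cv2.resize(im["frame"][85:170,240:440],None,fx=4,fy=4,interpolation=cv2.INTER_CUBIC);a=cv2.convertScaleAbs(a,alpha=1.6)
for r in range(0,85,5): cv2.putText(a,str(85+r),(0,r*4+4),0,.3,(255,255,255),1)
for c in range(10,200,10): cv2.putText(a,str(240+c),(c*4-8,10),0,.3,(0,0,0),1)
cv2.imwrite("pics/w3z.png",a)
```

```text
mouth far [[276.6, 134.9], [367.0, 134.9]]
unit bottom far [[279.5, 139.3], [364.1, 139.3]]
stand far [[223.9, 91.4], [424.6, 91.4]]
```

View pics/w3z.png

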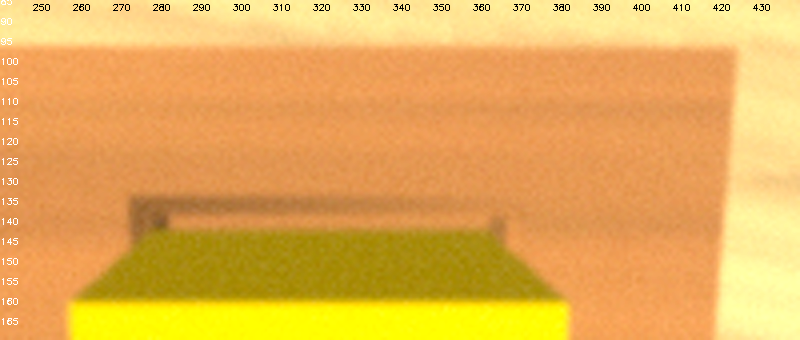

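Sideways, the unit's bottom edge (centre column ~319) lines up with the slot rim (centre ~319.2). Along its length the estimates agree within about 1 mm, which is inside the clearance plus chamfer. I go down in small steps watching the force.

Run:
```python
from bench import *
from h import *
S=(*at(ST,0,-.0525),ST[2])
z=.092;b=ft(6);print(b,state()["ee_pos"].round(4))
while z>.0625:
    z-=.003 if z>.0705 else .001
    move_l([*S[:2],z],.03);f=ft(3);e=state()["ee_pos"];print(round(z,4),e.round(4),(f-b).round(2),round(state()["time"],2))
    if np.abs(f-b).max()>3.5: break
```

```text
[ 0.38 -0.01 -7.31] [0.5432 0.1924 0.092 ]
0.089 [0.5432 0.1924 0.0889] [ 0.04 -0.11  0.49] 19.58
0.086 [0.5432 0.1924 0.0859] [-0.75 -0.46  0.18] 19.93
0.083 [0.5432 0.1924 0.0829] [-0.48  0.25 -0.17] 20.28
0.08 [0.5432 0.1924 0.0799] [-0.2   0.05 -0.12] 20.63
0.077 [0.5432 0.1924 0.0769] [-0.18  0.15  0.22] 20.98
0.074 [0.5432 0.1924 0.0739] [-0.53 -0.13  0.15] 21.33
0.071 [0.5432 0.1924 0.0709] [-0.33 -0.22  0.11] 21.68
0.068 [0.5432 0.1924 0.0679] [-0.56 -0.06 -0.07] 22.03
0.067 [0.5432 0.1924 0.067 ] [-0.93 -0.38  0.  ] 22.38
0.066 [0.5433 0.1924 0.0661] [-0.5   0.14  0.93] 22.73
0.065 [0.5433 0.1924 0.066 ] [-4.34 -1.72  9.74] 23.08
```

The unit slid in free of contact and reached the floor at TCP z = 0.066, exactly the expected home height. Now I relieve the push, release and check.

Run:
```python
from bench import *
from h import *
S=(*at(ST,0,-.0525),ST[2])
move_l([*S[:2],.0661],.02);hold(.1);print(ft(5))
gripper_open();hold(.1);move_l([*S[:2],.18],.12);print(ft(8))
v=at(S,-.05,0);move_to([*v,.23],quat(S[2]+np.pi));hold(.1);im=get_image("wrist");cv2.imwrite("pics/w4.png",im["frame"]);np.savez("w4.npz",**im)
movej([1.054,.091,1.231,0,1.82,-.057]);hold(.2)
im=get_image("top");P=cloud(im);cv2.imwrite("pics/top4.png",im["frame"]);m,us=units(im)
for c,r in us:
    k=np.zeros(m.shape,np.uint8);cv2.drawContours(k,[c],-1,255,-1)
    pts=P[(k>0)&(im["depth"]>0)];zt=np.percentile(pts[:,2],70);top=pts[abs(pts[:,2]-zt)<.006]
    R=cv2.minAreaRect((top[:,:2]*1000).astype(np.float32));print(np.round(R[0],1),np.round(R[1],1),round(R[2],1),zt.round(4),np.median(top[:,2]).round(4))
print(S,state()["time"],state()["finger_gap"])
im=get_image("side");u,v=proj(im,[[*S[:2],.08]])[0].astype(int);cv2.imwrite("pics/side4.png",cv2.resize(im["frame"][v-40:v+70,u-70:u+70],None,fx=5,fy=5,interpolation=cv2.INTER_CUBIC))
```

```text
[ 0.24 -0.09 -2.91]
[ 0.03  0.15 -0.02]
[ 485.6 -200.4] [109.9  46.1] 11.1 0.0836 0.0821
[ 505.6 -324.1] [ 46.6 111.1] 83.9 0.0835 0.0821
[519.9 293. ] [110.2  47.4] 12.2 0.095 0.094
[543.4 192.9] [110.2  46.6] 12.0 0.0948 0.094
(np.float64(0.5432272938479672), np.float64(0.19243653919133233), np.float64(0.21746802479849348)) 28.2083 0.08812722564033346
```

View pics/w4.png

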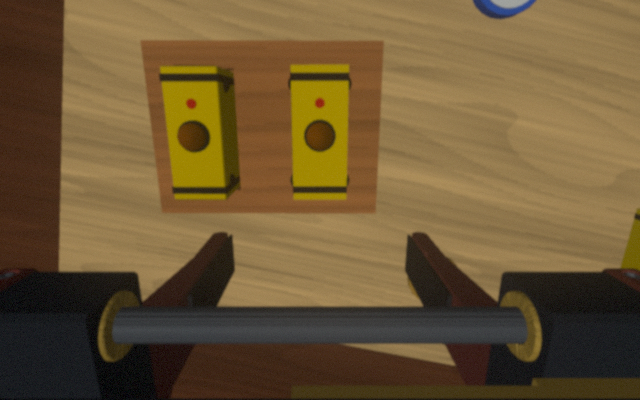

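View pics/side4.png

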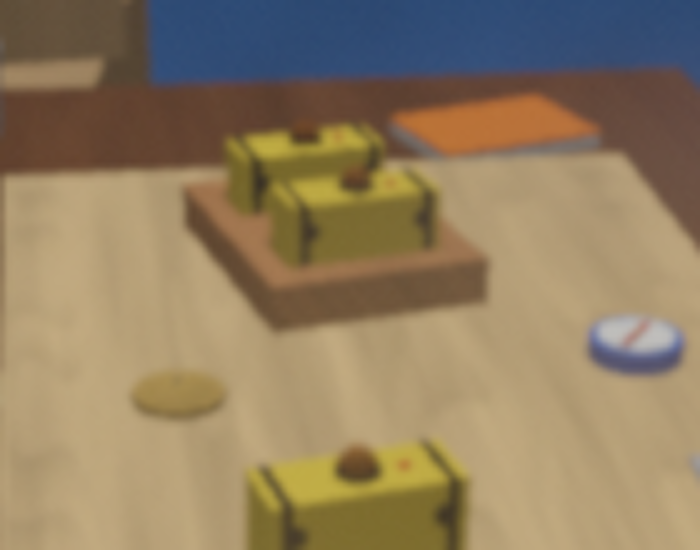

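View pics/top4.png

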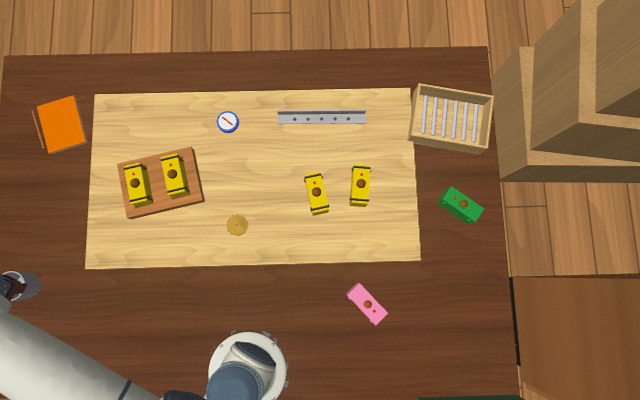

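The unit's lid is at z = 0.094, the same as the docked one, so it is fully home and level; it shows at (173,176) in the top view. The two light units at (316,193) and (360,186), the cap, the compass and the picket have not moved. I'm handing in.

Run:
```python
from bench import *
job_done()
```

```text
the job is handed in; nothing more can be done
```

The unit with the battery is the one that stood nearest the stand, and it is now seated fully home in the empty slot, released, with the arm clear. The job was handed in at about 28 s of the 64 s allowed.

- **Finding it:** I tipped that first unit by its near studs and it pulled about 4.5 N, inside the full range and above anything an empty unit could pull. I set it back down, and the top camera showed it within about 1 mm and 1° of where it had stood. I did not tip the other two: only one unit is full, and this one then weighed about 6.9 N (0.70 kg) when lifted clear.
- **Seating it:** It slid into the slot with no measurable contact until the floor, at the expected height. My last 1 mm step pressed on the floor with about 10 N, which I backed off before letting go.
- **Last checks:** Its lid is at z = 0.094 m, the same as the docked unit, and its centre is within about 0.5 mm of the slot centre. The two light units are where they were to within 1 mm. The cap, compass and picket look unmoved in the final top picture.
- **One disagreement:** The wrist camera placed things about 1.8 mm nearer in x than the top camera. The shift was nearly the same for the unit and the slot, so I made no correction.

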